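# Point out the unstoppered culture tube and log it

### The job

One culture tube in the rack has lost its stopper: come down from above and point the fingertips at its open mouth, a centimetre or two above it, and keep still there for two seconds, pointing at none of the other tubes on the way and touching neither rack nor tubes. Then log it by pressing the large button on the white tally box all the way down and letting it come up again. Leave the small button and everything else on the table alone, and finish with the robot clear of everything.

Things in the scene. Friction and masses are not known exactly. Their poses are not given: they have to be found in the camera images.
- tube_mouth (a point): centre of the open mouth (top rim) of the one tube without a stopper; z up along the tube. 128 mm above the table, 18 mm below the stopper tops around it; the next tubes are 50 mm away. Judged by the tool point (TCP): within 15 mm sideways of here and 14 to 65 mm above; shut fingertips may reach about 19 mm past the TCP, so 32 to 40 mm suits
- open_tube: the one open clear glass culture tube, 25 mm across, 120 mm tall, a green plantlet inside, no stopper; origin at the centre of its underside, z up. Loose, stands in one of the rack's six holes
- tube1: clear glass culture tube, 25 mm across, closed by a cork stopper 27 mm across; 138 mm tall with the stopper, whose top is 146 mm above the table; origin at the centre of its underside, z up. Loose, in one of the rack's holes
- tube2: clear glass culture tube, 25 mm across, closed by a cork stopper 27 mm across; 138 mm tall with the stopper, whose top is 146 mm above the table; origin at the centre of its underside, z up. Loose, in one of the rack's holes
- tube3: clear glass culture tube, 25 mm across, closed by a cork stopper 27 mm across; 138 mm tall with the stopper, whose top is 146 mm above the table; origin at the centre of its underside, z up. Loose, in one of the rack's holes
- tube4: clear glass culture tube, 25 mm across, closed by a cork stopper 27 mm across; 138 mm tall with the stopper, whose top is 146 mm above the table; origin at the centre of its underside, z up. Loose, in one of the rack's holes
- tube5: clear glass culture tube, 25 mm across, closed by a cork stopper 27 mm across; 138 mm tall with the stopper, whose top is 146 mm above the table; origin at the centre of its underside, z up. Loose, in one of the rack's holes
- rack: white plastic tube rack, 110 mm (its x) by 174 mm (its y) by 70 mm high, fixed to the table; six holes in 2 rows along x and 3 along y, all 50 mm apart, so that only shut fingers fit between stoppers; origin at the centre of its underside, z up
- tally: white plastic tally box, 130 mm (its x) by 170 mm (its y) by 55 mm high, fixed to the table, with a dark display strip and two round grey push buttons on its top; origin at the centre of its underside, z up
- log_button_top (a point): centre of the top face of the LARGE grey push button (34 mm across) on the tally box, facing up, 77 mm above the table
- log_button (a joint): travel of the large button in m: 0 up, 0.006 fully down; a spring pushes it back up, fully down takes about 5 N. It counts as pressed beyond 0.0045
- small_button_top (a point): centre of the top face of the SMALL grey push button (16 mm across), 83 mm from the large one along the box's y
- small_button (a joint): travel of the small button in m: 0 up, 0.005 fully down; not to be pressed
- forceps: loose steel forceps lying flat, 150 mm along its x, 20 mm wide, 6 mm high; origin under its middle; a bystander
- dish: loose round aluminium dish, 110 mm across, 18 mm high; origin at the centre of its underside; a bystander
- beaker: loose white plastic beaker, 104 mm across, 85 mm high, full of stoppered tubes that rise to about 135 mm; origin at the centre of its underside; a bystander
- spray: loose clear spray bottle with a black head, 68 mm across, 205 mm high; origin at the centre of its underside; a bystander
Not all that is in view belongs to the job. What is shaped like the tally but green or pink is not meant. Leave any red look-alike of the tube4 alone.

How it is judged (in metres and radians):
On the way, in this order (a step that is already met when the one before it is completed fails the run):
1. the tool point dwells just above the open tube's mouth for 1.5 s (horizontal distance between the grasp point and tube_mouth below 0.015 m and z of the grasp point in the frame of tube_mouth between 0.014 and 0.065 m), for 1.5 s.
2. the large button is pressed down by the robot (value of joint log_button above 0.0045 m), for 0.05 s.
At the end, for the whole second after the job is handed in: After the 1.5 s dwell and the press: both buttons are up again (within 1.5 mm), all six tubes stand at rest in their holes (moved under 8 mm, upright), and forceps, dish, beaker and spray bottle are where they were (within 15 mm), upright and at rest (value of joint each of log_button, small_button below 0.0015 m and distance of each of open_tube, tube1, tube2, tube3, tube4, tube5 from where it was at the start of the episode below 0.008 m and angle between each of open_tube, tube1, tube2, tube3, tube4, tube5's own z axis and vertical below 0.12 rad and linear speed of each of open_tube, tube1, tube2, tube3, tube4, tube5, forceps, dish, beaker, spray below 0.02 m/s and distance of each of forceps, dish, beaker, spray from where it was at the start of the episode below 0.015 m and angle between each of forceps, dish, beaker, spray's own z axis and vertical below 0.1 rad); the robot touches nothing.
It fails at once if the robot touches a tube or the rack (contact force between any of the fingers, the arm and open_tube above 0.2 N or contact force between any of the fingers, the arm and tube1 above 0.2 N or contact force between any of the fingers, the arm and tube2 above 0.2 N or contact force between any of the fingers, the arm and tube3 above 0.2 N or contact force between any of the fingers, the arm and tube4 above 0.2 N or contact force between any of the fingers, the arm and tube5 above 0.2 N or contact force between any of the fingers, the arm and rack above 0.2 N).
It fails at once if a tube is lifted or shifted more than 8 mm (distance of any of open_tube, tube1, tube2, tube3, tube4, tube5 from where it was at the start of the episode above 0.008 m).
It fails at once if a stoppered tube is pointed at: the tool point within 15 mm sideways of it and less than 45 mm above its stopper ((horizontal distance between the grasp point and tube1 below 0.015 m and z of the grasp point in the frame of tube1 below 0.183 m) or (horizontal distance between the grasp point and tube2 below 0.015 m and z of the grasp point in the frame of tube2 below 0.183 m) or (horizontal distance between the grasp point and tube3 below 0.015 m and z of the grasp point in the frame of tube3 below 0.183 m) or (horizontal distance between the grasp point and tube4 below 0.015 m and z of the grasp point in the frame of tube4 below 0.183 m) or (horizontal distance between the grasp point and tube5 below 0.015 m and z of the grasp point in the frame of tube5 below 0.183 m)).
It fails at once if the small button is pressed (value of joint small_button above 0.002 m).
It fails at once if a bystander is moved more than 15 mm (distance of any of forceps, dish, beaker, spray from where it was at the start of the episode above 0.015 m).
It also fails if it takes over 48 s, if anything falls off the work surface, if the arm or the gripper's body presses on something with over 40 N, if the wrist force passes 120 N, or if a joint passes its speed limit or range.

### The arm

A 7-joint arm with a two-finger parallel gripper is mounted at the origin on the work surface. World frame = base frame: x ahead of the robot, y to its left, z up, the work surface at z = 0. Lengths are in mm, angles in degrees, forces in N, time in s.
With the tool pointing down it reaches from about 350 to 900 mm from the base axis. Payload 7.2 kg.
Tool frame: the origin (TCP) lies between the finger pads, 19 mm behind the fingertips; this is the grasp point; z points along the fingers, y is the line along which they close (so a half turn about z gives the same grasp; the last joint's range is limited). The gripper opens to 88 mm and grips with 3 to 60 N. Pads are 20 mm wide; open, the fingers measure 115 mm over their backs; the gripper's body (75 mm by 178 mm) begins 61 mm behind the grasp point.
Start: joints at [63.358, 23.554, -0.728, 91.456, 0.321, 64.991, -4.71], TCP at [241.532, -576.447, 241.353] pointing down, gripper open.
Joint ranges: [-169.25, 169.25], [-16.82, 113.86], [-84.01, 82.57], [7.8, 145.47], [-59.2, 239.2], [7.22, 106.19], [-163.78, 163.78]. Speed limits (degrees/s): [136.94, 136.94, 172.46, 172.46, 180, 180, 180].

### API

Orientations are given as a 3x3 rotation matrix whose columns are the frame's x, y, z axes.
In Python, from bench import r gives the robot as it stands.
- The arm moves only by the tool carry_out, never from a script. Its arguments are lists of equal length, an entry for each row: "grip": the opening, from 0 (shut) to 1 (fully open); "travel": the shift along the tool's x, y, z in m, a list of three; "roll": the turn about the tool's z in rad. In form: {"grip": [grip, ...], "travel": [[dx, dy, dz], ...], "roll": [roll, ...]}. A call has 1 to 12 rows; each row shifts and turns the commanded pose from where the row before left it, along the tool's axes as they then stand; what a row does not reach is not made up. A row lasts 1/10 s, in which the tool goes at most 50 mm and 8.59 degrees, less where a joint would pass 70% of its speed; a pose out of reach is approached as far as the arm can. A call is refused whole if a number of a shift passes 0.05 or a number of a turn 0.15, either way. A call with a gripper value outside its range is refused whole. The fingers move at their own pace and stop on an object; the grip force is fixed at half the most. Time passes only in rows, so rows that do not move let the fingers close. It gives the time, the measured TCP pose, the force, the opening and the grip force at its end, in the units of the state.
- r.get_state(): the state, without advancing time (a new reading comes with each control period).
- r.capture(name): name is "side" or "top" or "wrist"; returns the picture (420x560x3 uint8, red, green, blue); there is no depth.
- r.calibration(name): a dict with "mtx" (3x3 intrinsics, pixels), "rvec" (rotation vector, rad) and "tvec" (3), from world to camera coordinates, as OpenCV has them. Camera axes: x right, y down, z forward; pixel columns grow to the right and rows downward; lengths in mm; the calibration is good to about 2 mm. The wrist camera is an equidistant fisheye: a pixel r from the principal point sees the ray r / f radians off the axis. A picture is of the moment at which its call begins: read the wrist's pose just before it. calibration takes no time and is no camera call; for the wrist camera it gives the pose at the moment of the call.
- r.hand_in(): hands the job in; it is judged then, once.
The state is a dict: "t": time; "joint_pos": joint angles; "qvel": joint speeds; "joint_efforts": joint torques, N m; "eef_pos": TCP position; "orientation": TCP orientation; "ft_force": force on the tool from outside, world axes, zero at the start; "wrist_torque": the same for the moment, N m; "opening": finger opening in mm; "finger_force": force on a finger pad.
Only numpy, scipy, OpenCV 4.12 (cv2) and the standard library are available. Lean on these libraries where they do the work, as an engineer would, in place of code of your own. Each camera call takes 0.05 s, during which the arm holds its last target. There are 200 camera calls.

## Working session

There is one attempt and no reset: what is moved stays moved. The work goes in short steps, Python scripts to look and compute and a tool call to move; the robot and the scene stay as the last step left them, time stands still between calls to the robot, and variables do not carry over. Pictures are saved under pics/ and viewed, at most 10 in all, crops included, and the job is handed in when it is done.

Besides the shell and the picture viewer there is one more tool, called after ">>>" in YAML: its name, and indented under it one key for each argument. carry_out: Moves the arm, as the interface text tells. Its arguments: {"type":"object","properties":{"grip":{"type":"array","items":{"type":"number"}},"travel":{"type":"array","items":{"type":"array","items":{"type":"number"}}},"roll":{"type":"array","items":{"type":"number"}}},"required":["grip","travel","roll"]}

```bash
mkdir -p pics; ls; python3 - <<'E'
from bench import r
import cv2,numpy as np
s=r.get_state();print(s['t'],s['eef_pos'],s['orientation'],s['opening'])
for n in('top','side'):
    cv2.imwrite(f'pics/{n}0.png',r.capture(n)[:,:,::-1]);c=r.calibration(n)
    R=cv2.Rodrigues(np.array(c['rvec'],float))[0];print(n,c['mtx'],(-R.T@np.ravel(c['tvec'])).round(),R[2].round(2))
E
```

```text
pics
0.0 [ 241.30894662 -576.02362141  240.50088335] [[ 9.22291281e-01  3.86494824e-01 -7.36946309e-04]
 [ 3.86495504e-01 -9.22290201e-01  1.41758871e-03]
 [-1.31787659e-04 -1.59225615e-03 -9.99998724e-01]] 87.78184875657732
top [[415.85773709   0.         280.47106439]
 [  0.         415.85773709 217.05894186]
 [  0.           0.           1.        ]] [ 333.   88. 1169.] [ 0.21 -0.   -0.98]
side [[541.23512914   0.         284.67039855]
 [  0.         541.23512914 215.13506536]
 [  0.           0.           1.        ]] [-45. 677. 973.] [ 0.5  -0.49 -0.71]
```

View pics/top0.png

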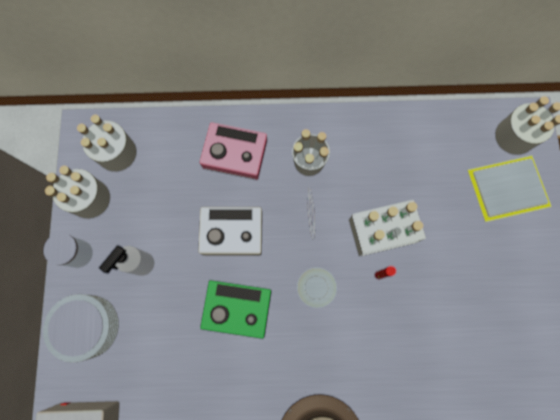

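View pics/side0.png

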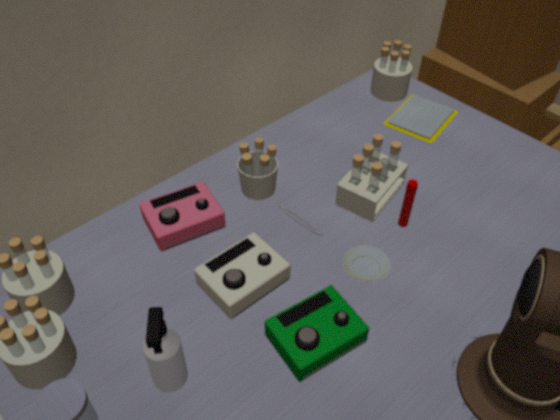

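The top view shows the rack near (388,227), with corks at about (373,217), (392,213), (411,208), (379,237) and (417,227). The open mouth is near (397,232). The white tally's large button is at (215,236) and its small one at (246,236). The red tube is at (388,272).

```bash
cat > h.py <<'E'
import cv2,numpy as np
from bench import r
def ray(n,p,z):
    c=r.calibration(n);R=cv2.Rodrigues(np.array(c['rvec'],float))[0];C=-R.T@np.ravel(c['tvec'])
    d=R.T@np.linalg.inv(np.array(c['mtx']))@[p[0],p[1],1.];return (C+d*(z-C[2])/d[2])
def blobs(m,a0,a1):
    n,_,st,ce=cv2.connectedComponentsWithStats(m.astype(np.uint8));return [(ce[i],st[i][4]) for i in range(1,n) if a0<st[i][4]<a1]
E
python3 - <<'E'
from h import *
for n,box,bt in(('top',(350,195,430,255),(200,205,262,255)),('side',(335,130,410,220),(195,235,290,310))):
    im=cv2.imread(f'pics/{n}0.png');h=cv2.cvtColor(im,cv2.COLOR_BGR2HSV)
    x0,y0,x1,y1=box;c=h[y0:y1,x0:x1]
    m=(c[...,0]>5)&(c[...,0]<22)&(c[...,1]>85)&(c[...,2]>90)
    for p,a in blobs(m,15,400):print(n,'cork',(p+[x0,y0]).round(1),a,ray(n,p+[x0,y0],142).round())
    x0,y0,x1,y1=bt;c=h[y0:y1,x0:x1]
    for p,a in blobs(c[...,2]<115,20,900):print(n,'btn',(p+[x0,y0]).round(1),a,ray(n,p+[x0,y0],75).round())
a=cv2.imread('pics/top0.png');s=cv2.imread('pics/side0.png')
o=np.hstack([cv2.resize(a[195:260,345:430],None,fx=4.6,fy=4.6,interpolation=2),cv2.resize(a[200:265,190:270],None,fx=4.6,fy=4.6,interpolation=2)])
cv2.imwrite('pics/c.png',o)
E
```

```text
top btn [230.2 214.5] 424 [584. 221.  75.]
top btn [215.8 237. ] 135 [523. 260.  75.]
top btn [245.9 236.4] 72 [522. 179.  75.]
side cork [377.5 138.1] 51 [ 578. -247.  142.]
side cork [395.6 144.9] 52 [ 530. -259.  142.]
side cork [368.2 147.9] 58 [ 568. -199.  142.]
side cork [357.9 158.3] 58 [ 559. -150.  142.]
side cork [376.2 166.1] 71 [ 511. -161.  142.]
side btn [199.1 236.2] 35 [666. 251.  75.]
side btn [229.4 254.8] 616 [578. 236.  75.]
side btn [263.9 258.9] 160 [519. 188.  75.]
side btn [233.8 278.8] 406 [522. 270.  75.]
```

View pics/c.png

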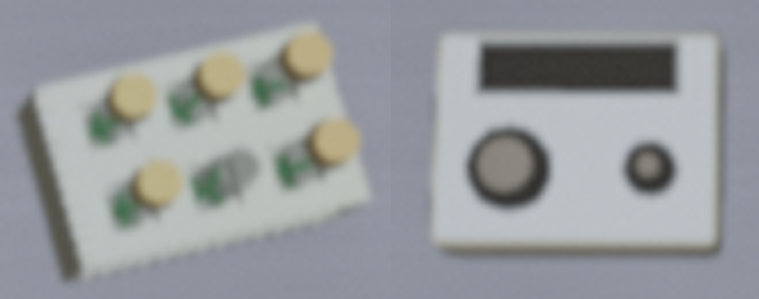

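The crop shows five corks and the open mouth at the middle of the lower row, about (396,231). The large button's top is at about (215.2,235.7) and the small one's at (246,235.5).

```bash
python3 - <<'E'
from h import *
f=lambda x,y:np.array([345+x/4.6,195+y/4.6])-.4
for q in [(131,97),(220,76),(307,54),(157,184),(335,142)]:print('cork',ray('top',f(*q),146).round(1))
print('mouth',ray('top',f(238,163),128).round(1))
print('L',ray('top',[215,235.3],77).round(1),'S',ray('top',[245.8,235.1],77).round(1))
c=r.calibration('top')
im=cv2.imread('pics/side0.png')
cv2.imwrite('pics/s.png',np.hstack([cv2.resize(im[130:215,335:415],None,fx=4.6,fy=4.6,interpolation=2),cv2.resize(im[230:315,200:280],None,fx=4.6,fy=4.6,interpolation=2)]))
import numpy as np
for p in [(520,-210,128),(522,261,77)]:
  for n in('top','side'):
    c=r.calibration(n);print(n,p,cv2.projectPoints(np.array([p],float),np.array(c['rvec'],float),np.array(c['tvec'],float),np.array(c['mtx']),None)[0].ravel().round(1))
# bystanders (approx centres)
for k,p,z in[('spray',(115,260),200),('beaker',(311,145),135),('redtube',(388,272),100),('dish',(317,287),18),('forceps',(312,215),6),('spraybase',(130,260),20)]:print(k,ray('top',p,z).round())
E
```

```text
cork [ 554.4 -147.4  146. ]
cork [ 564.9 -197.   146. ]
cork [ 576.  -245.9  146. ]
cork [ 505.8 -157.9  146. ]
cork [ 526.3 -256.5  146. ]
mouth [ 519.4 -207.8  128. ]
L [527.4 261.5  77. ] S [525.7 179.4  77. ]
top (520, -210, 128) [397.2 229.8]
side (520, -210, 128) [385.5 159.8]
top (522, 261, 77) [215.2 237.3]
side (522, 261, 77) [237.  275.8]
spray [453. 475. 200.]
beaker [753.  -0. 135.]
redtube [ 416. -185.  100.]
dish [387.  -9.  18.]
forceps [592.  -5.   6.]
spraybase [474. 506.  20.]
```

View pics/s.png

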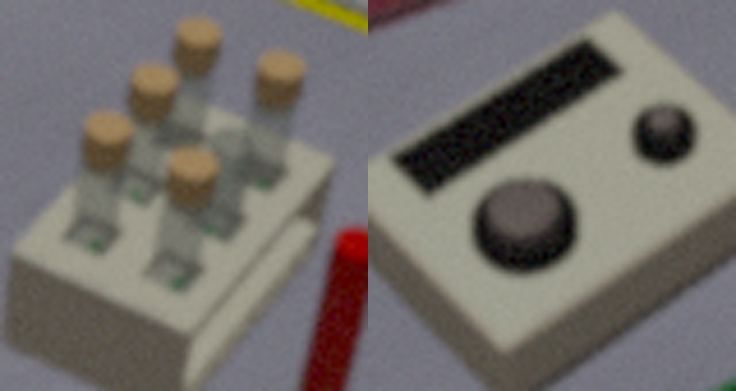

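>>> carry_out:
  grip: [0, 0, 0, 0, 0, 0, 0, 0, 0, 0, 0, 0]
  travel:
    - [0.033, -0.0194, 0]
    - [0.033, -0.0194, 0]
    - [0.033, -0.0194, 0]
    - [0.033, -0.0194, 0]
    - [0.033, -0.0194, 0]
    - [0.033, -0.0194, 0]
    - [0.033, -0.0194, 0]
    - [0.033, -0.0194, 0]
    - [0.033, -0.0194, 0]
    - [0.033, -0.0194, 0]
    - [0.033, -0.0194, 0]
    - [0.033, -0.0194, 0]
  roll: [0, 0, 0, 0, 0, 0, 0, 0, 0, 0, 0, 0]

```text
t: 1.3
eef_pos: [517.3, -207.3, 241.1]
orientation: [[0.922, 0.386, -0.0], [0.386, -0.922, 0.0], [-0.0, -0.0, -1.0]]
ft_force: [-0.3, -0.3, 0.1]
opening: 0.2
finger_force: 0.0
```

>>> carry_out:
  grip: [0, 0, 0, 0]
  travel:
    - [0, 0, 0]
    - [0, 0, 0]
    - [0, 0, 0]
    - [0, 0, 0]
  roll: [0.1, 0.1, 0, 0]

```text
t: 1.7
eef_pos: [516.6, -208.7, 241.1]
orientation: [[0.98, 0.198, -0.001], [0.198, -0.98, 0.0], [-0.001, -0.0, -1.0]]
ft_force: [-0.4, -0.5, 0.5]
opening: 0.6
finger_force: 0.0
```

```bash
python3 - <<'E'
from h import *
s=r.get_state();print(s['t'],s['eef_pos'],s['orientation'].round(3) if hasattr(s['orientation'],'round') else s['orientation'],s['opening'])
c=r.calibration('wrist');im=r.capture('wrist');cv2.imwrite('pics/w.png',im[:,:,::-1])
K=np.array(c['mtx']);R=cv2.Rodrigues(np.array(c['rvec'],float))[0]
for n,P in[('mouth',(518,-208,128)),('k',(505.8,-157.9,146)),('k',(526.3,-256.5,146)),('k',(565,-197,146)),('k',(554,-147,146)),('k',(576,-246,146))]:
    v=R@np.array(P)+np.ravel(c['tvec']);t=np.arctan2(np.hypot(v[0],v[1]),v[2]);u=v[:2]/np.hypot(v[0],v[1])*t*K[0,0]+K[:2,2];print(n,u.round(1))
E
```

```text
1.7 [ 516.58897542 -208.69455164  241.0852882 ] [[ 0.98   0.198 -0.001]
 [ 0.198 -0.98   0.   ]
 [-0.001 -0.    -1.   ]] 0.5632388187009079
mouth [283.3 207.4]
k [217.4 216.3]
k [346.4 215.8]
k [281.4 151.3]
k [212.8 153.2]
k [348.9 150.6]
```

View pics/w.png

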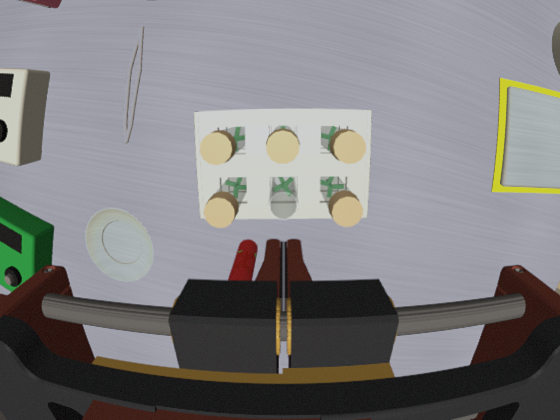

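The wrist view shows the open mouth at about (284,205) and the corks at (221,210), (346,209), (218,147), (282,146) and (349,146). They sit about 3 mm further in x than I had predicted.

>>> carry_out:
  grip: [0, 0, 0, 0, 0, 0, 0, 0, 0, 0, 0, 0]
  travel:
    - [0.004, 0, 0]
    - [0, 0, 0.014]
    - [0, 0, 0.014]
    - [0, 0, 0.014]
    - [0, 0, 0.014]
    - [0, 0, 0.014]
    - [0, 0, 0]
    - [0, 0, 0]
    - [0, 0, 0]
    - [0, 0, 0]
    - [0, 0, 0]
    - [0, 0, 0]
  roll: [0, 0, 0, 0, 0, 0, 0, 0, 0, 0, 0, 0]

```text
t: 2.95
eef_pos: [520.9, -208.0, 171.7]
orientation: [[0.981, 0.196, 0.001], [0.196, -0.981, -0.0], [0.001, 0.0, -1.0]]
ft_force: [1.0, 0.4, -0.4]
opening: 0.6
finger_force: 0.0
```

>>> carry_out:
  grip: [0, 0, 0, 0, 0, 0, 0, 0, 0, 0, 0, 0]
  travel:
    - [0, 0, 0]
    - [0, 0, 0]
    - [0, 0, 0]
    - [0, 0, 0]
    - [0, 0, 0]
    - [0, 0, 0]
    - [0, 0, 0]
    - [0, 0, 0]
    - [0, 0, 0]
    - [0, 0, 0]
    - [0, 0, 0]
    - [0, 0, 0]
  roll: [0, 0, 0, 0, 0, 0, 0, 0, 0, 0, 0, 0]

```text
t: 4.15
eef_pos: [520.7, -207.9, 171.4]
orientation: [[0.981, 0.196, 0.0], [0.196, -0.981, -0.0], [0.0, 0.0, -1.0]]
ft_force: [-0.7, 0.6, 0.4]
opening: 0.3
finger_force: 0.0
```

```bash
python3 - <<'E'
from h import *
s=r.get_state();print(s['t'],s['eef_pos'])
o=[]
for n,(x,y) in(('top',(340,180)),('side',(320,100))):
    im=r.capture(n)[:,:,::-1];o.append(cv2.resize(im[y:y+100,x:x+100],None,fx=4,fy=4,interpolation=2))
cv2.imwrite('pics/d.png',np.hstack(o))
E
```

```text
4.15 [ 520.7251     -207.88528855  171.36446631]
```

View pics/d.png

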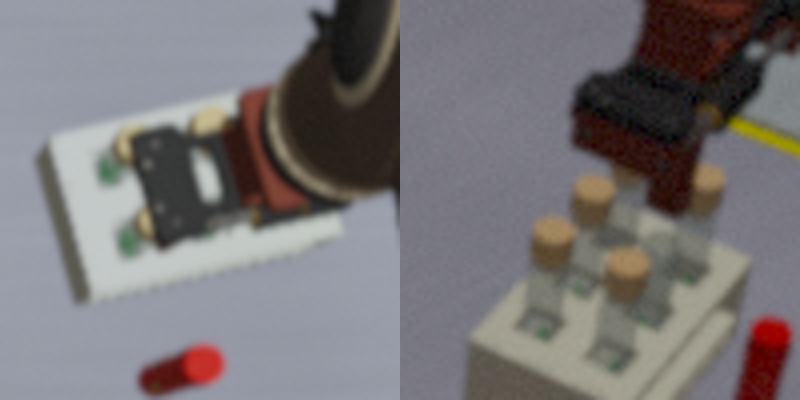

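The fingertips are above the open tube and clear of the corks. I'll hold a bit longer, then rise and go to the button.

>>> carry_out:
  grip: [0, 0, 0, 0, 0, 0, 0, 0, 0, 0, 0, 0]
  travel:
    - [0, 0, 0]
    - [0, 0, 0]
    - [0, 0, 0]
    - [0, 0, 0]
    - [0, 0, 0]
    - [0, 0, 0]
    - [0, 0, -0.014]
    - [0, 0, -0.014]
    - [0, 0, -0.014]
    - [0, 0, -0.014]
    - [0, 0, -0.014]
    - [0, 0, 0]
  roll: [0, 0, 0, 0, 0, 0, 0, 0, 0, 0, 0, 0]

```text
t: 5.45
eef_pos: [521.8, -208.3, 244.1]
orientation: [[0.981, 0.195, 0.004], [0.195, -0.981, -0.001], [0.004, 0.002, -1.0]]
ft_force: [-0.5, 0.0, -0.4]
opening: 0.5
finger_force: 0.0
```

>>> carry_out:
  grip: [0, 0, 0, 0, 0, 0, 0, 0, 0, 0, 0, 0]
  travel:
    - [0.008, -0.0383, 0]
    - [0.008, -0.0383, 0]
    - [0.008, -0.0383, 0]
    - [0.008, -0.0383, 0]
    - [0.008, -0.0383, 0]
    - [0.008, -0.0383, 0]
    - [0.008, -0.0383, 0]
    - [0.008, -0.0383, 0]
    - [0.008, -0.0383, 0]
    - [0.008, -0.0383, 0]
    - [0.008, -0.0383, 0]
    - [0.008, -0.0383, 0]
  roll: [0, 0, 0, 0, 0, 0, 0, 0, 0, 0, 0, 0]

```text
t: 6.65
eef_pos: [524.7, 263.0, 240.9]
orientation: [[0.981, 0.195, -0.0], [0.195, -0.981, -0.0], [-0.001, 0.0, -1.0]]
ft_force: [1.0, -0.4, 0.7]
opening: 0.4
finger_force: 0.0
```

>>> carry_out:
  grip: [0, 0, 0, 0, 0]
  travel:
    - [0, 0, 0.02]
    - [0, 0, 0.02]
    - [0, 0, 0.02]
    - [0, 0, 0]
    - [0, 0, 0]
  roll: [0, 0, 0, 0, 0]

```text
t: 7.15
eef_pos: [524.8, 261.5, 181.3]
orientation: [[0.981, 0.196, -0.001], [0.196, -0.981, -0.0], [-0.001, 0.0, -1.0]]
ft_force: [-0.1, 0.5, 0.8]
opening: 0.7
finger_force: 0.0
```

```bash
python3 - <<'E'
from h import *
s=r.get_state();print(s['t'],s['eef_pos'])
c=r.calibration('wrist');im=r.capture('wrist');cv2.imwrite('pics/w2.png',im[:,:,::-1])
K=np.array(c['mtx']);R=cv2.Rodrigues(np.array(c['rvec'],float))[0]
for n,P in[('L',(526,262,77)),('L+x10',(536,262,77)),('L+y10',(526,272,77)),('S',(525,179,77))]:
    v=R@np.array(P)+np.ravel(c['tvec']);t=np.arctan2(np.hypot(v[0],v[1]),v[2]);u=v[:2]/np.hypot(v[0],v[1])*t*K[0,0]+K[:2,2];print(n,u.round(1))
E
```

```text
7.15 [524.84174792 261.5341595  181.27882119]
L [283.5 210.9]
L+x10 [286.  198.9]
L+y10 [271.2 208.5]
S [380.4 230.4]
```

View pics/w2.png

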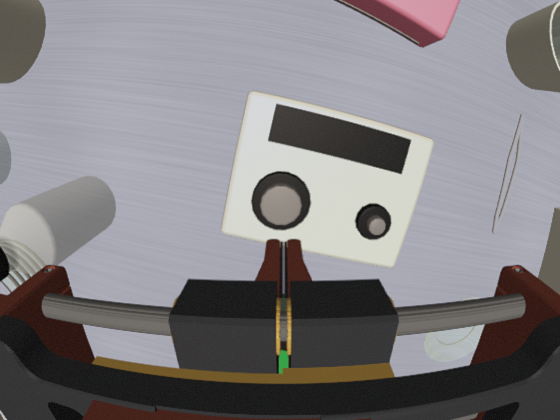

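The wrist view shows the large button's top at (280,206), about 4 mm further in x and 2 mm in y than I had predicted. The small button is at (376,226), clear of the fingers.

>>> carry_out:
  grip: [0, 0, 0, 0, 0, 0, 0, 0, 0, 0, 0, 0]
  travel:
    - [0.005, -0.0015, 0.02]
    - [0, 0, 0.02]
    - [0, 0, 0.02]
    - [0, 0, 0.015]
    - [0, 0, 0.005]
    - [0, 0, 0.003]
    - [0, 0, 0.003]
    - [0, 0, 0.002]
    - [0, 0, 0.002]
    - [0, 0, 0.001]
    - [0, 0, 0]
    - [0, 0, 0]
  roll: [0, 0, 0, 0, 0, 0, 0, 0, 0, 0, 0, 0]

```text
t: 8.4
eef_pos: [530.1, 264.4, 90.9]
orientation: [[0.981, 0.196, 0.001], [0.196, -0.981, 0.001], [0.001, -0.0, -1.0]]
ft_force: [1.3, 0.3, 4.6]
opening: 0.2
finger_force: 2.2
```

>>> carry_out:
  grip: [0, 0, 0, 0, 0]
  travel:
    - [0, 0, 0.001]
    - [0, 0, 0.001]
    - [0, 0, 0.001]
    - [0, 0, 0]
    - [0, 0, 0]
  roll: [0, 0, 0, 0, 0]

```text
t: 8.9
eef_pos: [530.3, 264.4, 89.8]
orientation: [[0.981, 0.195, 0.002], [0.195, -0.981, 0.0], [0.002, 0.0, -1.0]]
ft_force: [-4.2, -2.2, 23.1]
opening: 0.4
finger_force: 11.5
```

The force has risen to 23 N, so the button is at its stop. Now I'll lift off.

>>> carry_out:
  grip: [0, 0, 0, 0, 0, 0, 0, 0, 0, 0, 0, 0]
  travel:
    - [0, 0, -0.005]
    - [0, 0, -0.005]
    - [0, 0, -0.015]
    - [0, 0, -0.02]
    - [0, 0, -0.03]
    - [0, 0, -0.03]
    - [0, 0, -0.03]
    - [0, 0, -0.02]
    - [0, 0, 0]
    - [0, 0, 0]
    - [0, 0, 0]
    - [0, 0, 0]
  roll: [0, 0, 0, 0, 0, 0, 0, 0, 0, 0, 0, 0]

```text
t: 10.1
eef_pos: [529.0, 263.6, 240.9]
orientation: [[0.981, 0.196, -0.002], [0.196, -0.981, -0.001], [-0.002, 0.001, -1.0]]
ft_force: [-0.3, -0.2, 0.8]
opening: 0.2
finger_force: 0.0
```

```bash
python3 - <<'E'
from h import *
cv2.imwrite('pics/top9.png',r.capture('top')[:,:,::-1])
E
```

```text
(no output)
```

View pics/top9.png

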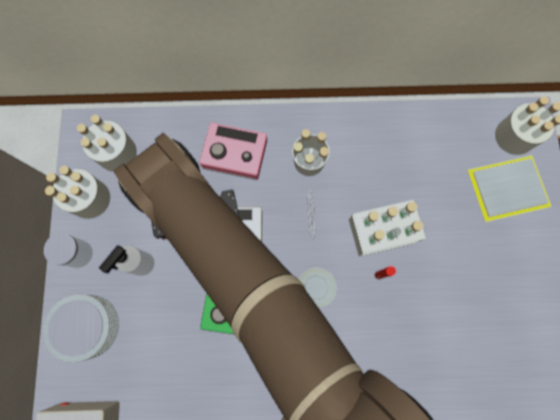

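The rack (388,227), beaker (311,150), dish (317,287), forceps (312,215) and spray bottle (122,260) are all where they were. The arm is raised and clear.

```bash
python3 -c "
from bench import r
print(r.hand_in())"
```

```text
the job is handed in; nothing more can be done
None
```

I held the fingertips above the open tube's mouth for over two seconds, pressed the large button to its stop (23 N) and let go, and handed the job in with the arm clear; the last picture showed nothing moved, but no verdict came back.

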